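Nip a glued block in the bench screw press: to contact, then a quarter turn

ROBOT

A 6-joint arm with a two-finger parallel gripper is mounted at the origin on the work surface. World frame = base frame: x ahead of the robot, y to its left, z up, the work surface at z = 0. Lengths are in m, angles in rad, forces in N, time in s.
With the tool pointing down it reaches from about 0.425 to 0.95 m from the base axis. Payload 3.5 kg.
Tool frame: the origin (TCP) lies at the very end of the fingers, on their centre line; the grasp point (between the pads) lies 19 mm behind it; z points along the fingers, y is the line along which they close (so a half turn about z gives the same grasp; the last joint's range is limited). The gripper opens to 85 mm and grips with 20 to 120 N. Pads are 22 mm wide; open, the fingers measure 114 mm over their backs; the gripper's body (76 mm by 85 mm) begins 54 mm behind the grasp point. The pads swing forward as they close: fully open they stand 13 mm farther back than shut.
Start: joints at [-1.278, 0.286, 1.577, -0, 1.279, -0.15], TCP at [0.289, -0.61, 0.231] pointing down, gripper open.
Joint ranges: [-2.77, 2.77], [-0.9, 2.22], [0.21, 2.48], [-1.53, 4.67], [0.24, 2.81], [-2.84, 2.84]. Speed limits (rad/s): [2.79, 2.79, 3.14, 3.14, 3.14, 3.14].

INTERFACE

Orientations are given as a unit quaternion [x, y, z, w].
In Python, from plant import ctrl gives the robot as it stands.
- The arm moves only by the tool carry_out, never from a script. Its argument "deltas" is one flat list of numbers, 6 for each row, row after row: the shift along the tool's x, y, z in m, then the turn, a rotation vector about the tool's x, y, z in rad. A call has 1 to 5 rows; each row is the pose to reach, as a shift and turn from the pose commanded when the call began, along the tool's axes at that moment; what a row does not reach only later rows make up. A row lasts 1/8 s, in which the tool goes at most 62.5 mm and 10.7 degrees, less where a joint would pass 70% of its speed; a pose out of reach is approached as far as the arm can. A call with a gripper value outside its range is refused whole. "grip" is the opening in per cent of the stroke, from 0 (shut) to 100 (fully open), set as the call begins (left out, the last holds). The fingers move at their own pace and stop on an object; "grip_force" is the grip in N (left out, the last holds). Time passes only in rows, so rows that repeat a pose let the fingers close. It gives the time, the measured TCP pose, the force, the opening and the grip force at its end, in the units of the state.
- ctrl.get_state(): the state, without advancing time (a new reading comes with each control period).
- ctrl.read_camera(name): name is "scene" or "side" or "wrist"; returns (picture, depth): 400x640x3 uint8, red, green, blue; 400x640 float32, m along the optical axis (not along the pixel's ray), 0 where there is no reading.
- ctrl.camera_model(name): a dict with "intrinsics" (3x3 intrinsics, pixels), "extrinsics" (4x4, takes a point from world to camera coordinates); the wrist camera has in their place "hand_eye" (4x4, takes a point from camera to tool coordinates, whose origin is the TCP and whose axes are the flange's). Camera axes: x right, y down, z forward; pixel columns grow to the right and rows downward; lengths in m; the calibration is good to about 2 mm. A picture is of the moment at which its call begins: read the wrist's pose just before it. camera_model takes no time and is no camera call.
- ctrl.sign_off(): hands the job in; it is judged then, once.
Trained networks look in the newest picture that a camera, given by its name, has taken for a name from the list of things; names that differ only in an ending like _2 or _b are one class to them, and where a whole thing is asked for, a point or a joint stands for the part that bears it (a point fixed in the world has none). Each returns a list of dicts, best first, with "score" (0 to 1); they miss things now and then, are a little off and sometimes report something else, mostly with a low value. They report only what shows in the picture. A call takes as long as a camera call. They do not tell look-alikes from the thing itself.
- ctrl.find_in(camera, query): "uv" ([column, row] in pixels, amid what is visible of it).
The state is a dict: "time": time; "qpos": joint angles; "dq": joint speeds; "joint_efforts": joint torques, N m; "eef_pos": TCP position; "tcp_rot": TCP orientation; "contact_force": force on the tool from outside, world axes, zero at the start; "wrist_torque": the same for the moment, N m; "opening": opening from 0.0 (shut) to 1.0 (fully open); "finger_force": force on a finger pad.
Only numpy, scipy, OpenCV 4.12 (cv2) and the standard library are available. Lean on these libraries where they do the work, as an engineer would, in place of code of your own. Each camera call takes 0.05 s, during which the arm holds its last target. There are 200 camera calls.

TASK

The short pine rail with a small block freshly glued on top of its end has to be clamped in the bench screw press: bring it in from the open front, slide it back on the bed until the block end is fully home against the stop, lying flat, square and central under the cork pad, and let go of it. Then wind the crank clockwise until the pad just meets the block, give it a quarter turn more and no further, so the joint is held but not squeezed dry, and let go of the crank leaving it clamped. Leave everything else on the bench where it is.

Things in the scene. Friction and masses are not known exactly. Their poses are not given: they have to be found in the camera images.
- work: The work: loose pine rail 210 (x) x 50 (y) x 22 mm with a darker 60 x 50 x 22 mm block glued on top of its +x end, flush with the rail's end and sides: 44 mm thick there, 22 mm elsewhere. 0.13 to 0.25 kg, balancing 17 mm from the origin towards the block. Origin: centre of the rail's underside; x to the block end, z up. Starts flat on the table at one side of the press, block away from the robot.
- doubler_top (a point): Centre of the glued block's top face: 75 mm along x from the rail's centre, 44 mm above its underside; axes as the rail's. The end face of the rail is 30 mm further along x.
- press: Bench screw press, dark green, fixed. Origin: on the screw's axis at table level; z up, x from its open front (the robot's side) to its rear. Base plate 16 mm high, 200 mm wide (y), from 85 mm before the axis to 81 mm behind. Two 24 mm columns at y = +72 and -72 mm, x = 0, carry a bridge. Under it hangs the steel platen, 70 x 64 mm, faced with a cork pad 66 (x) x 60 mm, guided on the columns.
- bridge_front (a point): Middle of the front face of the press's bridge, 28 mm before the screw's axis. The bridge is 56 mm (x) x 190 mm (y) and spans 124 to 158 mm above the table. Pad and platen are below it: the pad starts 3.5 to 9 mm above where the block's top will be. That gap differs and is not measured: contact has to be felt at the crank.
- screw_axis (a point): On the screw's axis on top of the bridge's boss, 168 mm above the table; z up. Turning the crank clockwise seen from above lowers the pad 12 mm per turn, 0.3 to 0.75 turn until it touches. While it runs free the handle drags with a steady 8 N against the motion (0.54 N m of thread friction); when the hand stops, that drag may relax. The friction keeps the press where it is left.
- bed: Aluminium bed plate fixed on the press base, 104 mm wide, its top 28 mm above the table. Origin: on the screw's axis at the plate's underside, 16 mm above the table; axes as the press. It runs from 85 mm before the axis to 46 mm behind it. With the work home against the stop the block lies centred on the axis and 95 mm of plain rail sticks out over the table in front of the bed.
- stop_face (a point): Middle of the front face of the steel end stop at the rear of the bed: 30 mm behind the screw's axis, 35 mm above the table. The stop is 90 mm wide and rises 14 mm above the bed; axes as the bed.
- crank_hub (a point): On the screw's axis at the top of the crank's hub, 190 mm above the table; x outwards along the crank arm. The spindle, 18 mm thick, stands up through it to 215 mm at most. From touch on the cork gives and the effort rises evenly, 0.8 N per 15 degrees, to 5 N above the free drag a quarter turn on (163 N on the block). 150 degrees past touch (270 N) spoils the work.
- crank_handle (a point): Middle of the crank's red handle: an upright grip 24 mm in diameter, 187 to 247 mm above the table; this point is at 217 mm, 65 mm from the screw's axis. It spins freely on its pin, so a hand can hold it all the way round without turning. It stays at this height. x points outwards along the arm (arm top 185 mm). Starts at the rear or sides, within 80 degrees of the press's x.
- plain_rail: Bystander: a plain pine rail of the same stock, 210 x 50 x 22 mm, without a block, lying on the other side of the press. Origin: centre of its underside.
- glue: Bystander: white glue bottle with an orange cap, 62 mm across and 175 mm high. Origin: centre of its underside.
- tape_measure: Bystander: yellow tape measure, 70 x 36 x 66 mm. Origin: centre of its underside.
- masking_tape: Bystander: flat roll of cream masking tape, 110 mm across, 25 mm high. Origin: centre of its underside.
- offcut: Bystander: pine offcut, 90 x 45 x 22 mm. Origin: centre of its underside.
- hammer: Bystander: hammer lying down, 260 mm long. Origin: under its middle.
- bar_clamp: Bystander: red and black bar clamp lying down, 300 mm long, 120 mm deep. Origin: under the middle of its bar.
Not all that is in view belongs to the job. What is shaped like the work but blue or pink is not meant.

How it is judged:
By the outcome, as a careful person would: the job done as asked, in the order asked, and still so for the second after the job is handed in, with the robot touching nothing.
It also fails if it takes over 72 s, if anything falls off the work surface, if the arm or the gripper's body presses on something with over 40 N, if the wrist force passes 120 N, or if a joint passes its speed limit or range.

## Working session

There is one attempt and no reset: what is moved stays moved. The work goes in short steps, Python scripts to look and compute and a tool call to move; the robot and the scene stay as the last step left them, time stands still between calls to the robot, and variables do not carry over. Pictures are saved under pics/ and viewed, at most 10 in all, crops included, and the job is handed in when it is done.

Besides the shell and the picture viewer there is one more tool, called as name(argument=value, ...) on one line, values as JSON. carry_out: Moves the arm, as the interface text tells. Its arguments: {"type":"object","properties":{"deltas":{"type":"array"},"grip":{"type":"number"},"grip_force":{"type":"number"}},"required":["deltas"]}

```bash
ls; mkdir -p pics; cat > h.py <<'E'
import numpy as np, cv2
from plant import ctrl
from scipy.spatial.transform import Rotation as R
def shot(n,save=None):
    s=ctrl.get_state(); p,d=ctrl.read_camera(n)
    if save: cv2.imwrite('pics/'+save,p[:,:,::-1])
    m=ctrl.camera_model(n); K=np.array(m['intrinsics'])
    if n=='wrist':
        T=np.eye(4);T[:3,:3]=R.from_quat(s['tcp_rot']).as_matrix();T[:3,3]=s['eef_pos']
        T=T@np.array(m['hand_eye'])
    else: T=np.linalg.inv(np.array(m['extrinsics']))
    return p,d,K,T
def cloud(d,K,T):
    v,u=np.mgrid[:d.shape[0],:d.shape[1]]
    P=np.stack([(u-K[0,2])/K[0,0]*d,(v-K[1,2])/K[1,1]*d,d],-1)@T[:3,:3].T+T[:3,3]
    P[d<=0]=np.nan
    return P
E
python3 - <<'E'
from h import *
print(ctrl.get_state())
for c in ['scene','side']:
    p,d,K,T=shot(c,c+'0.png'); P=cloud(d,K,T); np.save(c+'0.npy',P)
    print(c,T[:3,3])
    for q in ['work','doubler_top','press','bridge_front','stop_face','crank_handle','crank_hub','screw_axis','bed','plain_rail']:
        for r in ctrl.find_in(c,q)[:3]:
            u,v=np.round(r['uv']).astype(int); print(c,q,round(r['score'],2),u,v,np.round(P[min(v,399),min(u,639)],3))
E
```

```text
pics
{'time': 0.0, 'qpos': array([-1.27800958e+00,  2.87175042e-01,  1.57819150e+00, -3.34741631e-05,
        1.27860892e+00, -1.49982424e-01]), 'dq': array([ 7.27168104e-04,  1.01633916e-03,  9.16628715e-04, -4.16058161e-04,
        1.41128620e-03,  8.69488675e-05]), 'joint_efforts': array([-3.43394786e-04, -4.05982268e+01, -2.92629147e+01, -1.38936866e-04,
        5.78096719e-03, -3.37373329e-06]), 'eef_pos': array([ 0.28903475, -0.60924904,  0.22993308]), 'tcp_rot': array([ 9.75592601e-01,  2.19585195e-01, -1.00977604e-04, -1.18722420e-03]), 'contact_force': array([-0.77668594,  0.35109895, -0.38839946]), 'wrist_torque': array([ 0.01463921,  0.01483218, -0.03112288]), 'finger_force': 0.0, 'opening': 1.0053090010051278}
scene [1.04941144 0.85009588 1.20426566]
scene work 0.88 322 149 [ 0.267 -0.449  0.018]
scene work 0.82 282 183 [ 0.54  -0.33   0.021]
scene work 0.62 365 238 [0.406 0.106 0.02 ]
scene doubler_top 0.86 366 243 [0.416 0.127 0.02 ]
scene doubler_top 0.82 319 149 [ 0.282 -0.452  0.023]
scene doubler_top 0.55 280 185 [ 0.555 -0.32   0.024]
scene press 0.83 283 223 [ 0.6
[... 523 characters left out ...]
de work 0.62 323 259 [0.4   0.109 0.019]
side doubler_top 0.94 453 198 [ 0.248 -0.447  0.024]
side doubler_top 0.93 322 262 [0.393 0.12  0.02 ]
side doubler_top 0.82 367 173 [ 0.57  -0.308  0.021]
side press 0.6 317 183 [ 0.62  -0.072  0.096]
side bridge_front 0.93 315 182 [ 0.627 -0.068  0.099]
side stop_face 0.72 320 196 [ 0.609 -0.077  0.027]
side crank_handle 0.63 322 157 [ 0.644 -0.12   0.182]
side crank_hub 0.86 322 158 [ 0.637 -0.113  0.186]
side crank_hub 0.3 316 184 [ 0.62  -0.067  0.094]
side screw_axis 0.95 314 182 [ 0.628 -0.064  0.101]
side screw_axis 0.69 383 141 [ 0.653 -0.507  0.023]
side bed 0.56 320 199 [ 0.597 -0.067  0.028]
side plain_rail 0.67 254 273 [0.516 0.314 0.024]
```

```bash
python3 - <<'E'
import cv2
a=cv2.imread('pics/scene0.png')[90:350,190:450]; b=cv2.imread('pics/side0.png')[110:330,220:500]
cv2.imwrite('pics/a.png',cv2.hconcat([cv2.resize(a,(400,400),interpolation=2),cv2.resize(b,(400,314),interpolation=2) if 0 else cv2.copyMakeBorder(cv2.resize(b,(400,314)),0,86,0,0,0)]))
E
```

```text
(no output)
```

View pics/a.png

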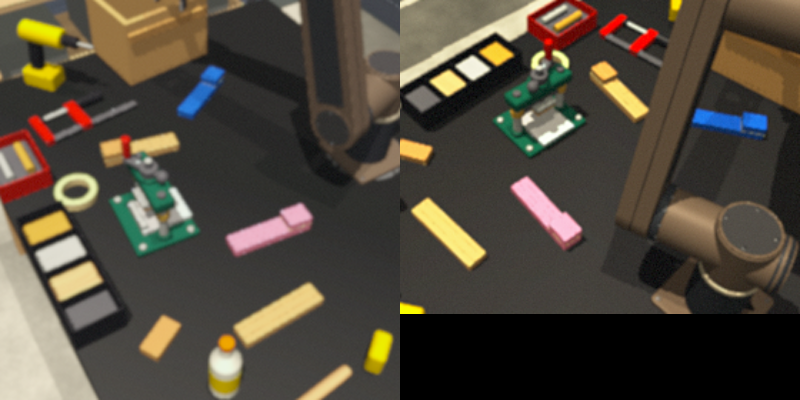

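The picture shows three look-alikes: blue (scene px 322,149), pink (366,240) and pine with a darker block (282,183; side 367,173). The pine one fits the description, with its block at the far end. The press is at about (283,223), with the red handle at its -y side. Next I'll measure from the depth data and plan a close wrist view.

```bash
python3 - <<'E'
from h import *
print(np.round(ctrl.camera_model('wrist')['hand_eye'],3))
m=ctrl.camera_model('wrist');print(np.round(m['intrinsics'],1))
for c in ['scene','side']:
    P=np.load(c+'0.npy'); p=cv2.imread(f'pics/{c}0.png')[:,:,::-1].astype(int)
    hsv=cv2.cvtColor(p.astype(np.uint8),cv2.COLOR_RGB2HSV)
    Q=P.reshape(-1,3)
    def sel(lo,hi): 
        return (Q[:,0]>lo[0])&(Q[:,0]<hi[0])&(Q[:,1]>lo[1])&(Q[:,1]<hi[1])&(Q[:,2]>lo[2])&(Q[:,2]<hi[2])
    orange=(hsv[...,0]>8)&(hsv[...,0]<28)&(hsv[...,1]>70)&(hsv[...,2]>110)
    for nm,k in [('rail',sel((.4,-.45,.012),(.75,-.2,.03))&orange.ravel()),('block',sel((.4,-.45,.034),(.75,-.2,.055))&orange.ravel())]:
        X=Q[k]
        if len(X)>5:print(c,nm,len(X),cv2.minAreaRect((X[:,:2]*1000).astype(np.float32)),X[:,2].mean())
    red=((hsv[...,0]<8)|(hsv[...,0]>172))&(hsv[...,1]>150)&(hsv[...,2]>90)
    k=red.ravel()&sel((.5,-.25,.15),(.85,.1,.3)); print(c,'red',k.sum(),np.round(np.median(Q[k],0),3))
    g=(hsv[...,0]>60)&(hsv[...,0]<95)&(hsv[...,1]>120)
    for nm,z0,z1 in [('base',.008,.024),('bridge',.15,.166)]:
        k=g.ravel()&sel((.4,-.3,z0),(.95,.2,z1)); X=Q[k]
        if len(X)>5: print(c,nm,len(X),cv2.minAreaRect((X[:,:2]*1000).astype(np.float32)))
E
```

```text
[[-0.    -0.962 -0.274  0.069]
 [ 1.    -0.001  0.     0.001]
 [-0.001 -0.274  0.962 -0.142]
 [ 0.     0.     0.     1.   ]]
[[309.3   0.  321.5]
 [  0.  309.3 195. ]
 [  0.    0.    1. ]]
scene rail 302 ((603.91748046875, -301.25457763671875), (314.3857116699219, 119.71478271484375), 12.478166580200195) 0.02035055232463025
scene block 116 ((632.1632690429688, -334.92364501953125), (55.83494186401367, 52.33437728881836), 72.67532348632812) 0.041902063010665506
scene red 60 [ 0.666 -0.134  0.227]
scene base 584 ((636.2631225585938, -80.68560028076172), (200.92227172851562, 164.67453002929688), 85.77333068847656)
scene bridge 220 ((638.6748657226562, -72.36903381347656), (173.09005737304688, 54.717437744140625), 86.68365478515625)
side rail 416 ((547.1715087890625, -318.5421142578125), (54.10482406616211, 212.51535034179688), 79.6610336303711) 0.021167673822814117
side block 141 ((622.7719116210938, -332.97161865234375), (52.86061477661133, 63.31018829345703), 76.8678970336914) 0.04289045859175223
side red 72 [ 0.654 -0.135  0.231]
side base 400 ((660.4366455078125, -5.0879974365234375), (401.6261901855469, 182.73583984375), 43.609901428222656)
side bridge 338 ((632.1163330078125, -81.41287231445312), (187.6492156982422, 55.758392333984375), 85.67619323730469)
```

```bash
cat >> h.py <<'E'
def plan(pos,yaw_deg,via=None):
    s=ctrl.get_state(); M=R.from_quat(s['tcp_rot'])
    y=np.radians(yaw_deg); c,sn=np.cos(y),np.sin(y)
    G=R.from_matrix(np.array([[c,sn,0],[sn,-c,0],[0,0,-1]]))
    print('t',round(s['time'],2),'pos',np.round(s['eef_pos'],4),'yaw',np.degrees(np.arctan2(*M.as_matrix()[[1,0],0])).round(2),'F',np.round(s['contact_force'],1),'open',round(s['opening'],3))
    print('d',np.round(M.inv().apply(np.array(pos)-s['eef_pos']),4),'rot',np.round((M.inv()*G).as_rotvec(),4))
E
python3 -c "
from h import *
plan([.54,-.315,.25],168.5)"
```

```text
t 1.1 pos [ 0.2892 -0.6099  0.2313] yaw 25.37 F [-0.2 -0.1 -0.1] open 1.006
d [ 0.3529 -0.159  -0.0187] rot [ 0.     -0.     -2.4981]
```

carry_out(deltas=[0.12, -0.055, -0.02, 0, 0, -0.9, 0.12, -0.055, -0.02, 0, 0, -0.9, 0.12, -0.055, -0.02, 0, 0, -0.9, 0.12, -0.055, -0.02, 0, 0, -0.9, 0.12, -0.055, -0.02, 0, 0, -0.9])

```text
time: 1.72
eef_pos: [0.3745, -0.5084, 0.2515]
tcp_rot: [0.781, 0.624, -0.0, 0.0]
contact_force: [0.0, 0.4, 0.0]
opening: 0.998
finger_force: 0.0
```

```bash
python3 -c "
from h import *
plan([.54,-.315,.25],168.5)"
```

```text
t 1.73 pos [ 0.3745 -0.5084  0.2515] yaw 77.28 F [0.  0.4 0. ] open 0.998
d [0.2251 0.1189 0.0015] rot [-1.0000e-04  4.0000e-04 -1.5921e+00]
```

carry_out(deltas=[0.06, 0.03, 0, 0, 0, -0.18, 0.12, 0.06, 0, 0, 0, -0.36, 0.17, 0.09, 0, 0, 0, -0.54, 0.225, 0.119, 0, 0, 0, -0.72, 0.225, 0.119, 0, 0, 0, -0.9])

```text
time: 2.35
eef_pos: [0.5432, -0.3129, 0.2515]
tcp_rot: [0.429, 0.903, 0.0, 0.0]
contact_force: [-1.2, -0.3, -0.6]
opening: 1.001
finger_force: 0.0
```

carry_out(deltas=[0, 0, 0, 0, 0, -0.18, 0, 0, 0, 0, 0, -0.36, 0, 0, 0, 0, 0, -0.54, 0, 0, 0, 0, 0, -0.69, 0, 0, 0, 0, 0, -0.69])

```text
time: 2.98
eef_pos: [0.5409, -0.3165, 0.2514]
tcp_rot: [0.105, 0.994, -0.0, 0.0]
contact_force: [-0.3, -0.7, 0.0]
opening: 1.0
finger_force: 0.0
```

```bash
python3 - <<'E'
from h import *
p,d,K,T=shot('wrist','w1.png'); P=cloud(d,K,T); np.save('w1.npy',P)
plan([.54,-.315,.25],168.5)
for q in ['work','doubler_top','press','bridge_front','crank_handle']:
    for r in ctrl.find_in('wrist',q)[:2]:
        u,v=np.round(r['uv']).astype(int); print(q,round(r['score'],2),u,v,np.round(P[min(v,399),min(u,639)],3))
Q=P.reshape(-1,3)
hsv=cv2.cvtColor(p,cv2.COLOR_RGB2HSV).reshape(-1,3)
box=(Q[:,0]>.42)&(Q[:,0]<.68)&(Q[:,1]>-.42)&(Q[:,1]<-.24)
for a,b in [(.014,.03),(.036,.055)]:
    X=Q[box&(Q[:,2]>a)&(Q[:,2]<b)]; print(len(X),cv2.minAreaRect((X[:,:2]*1000).astype(np.float32)),np.median(X[:,2]))
E
```

```text
t 3.02 pos [ 0.5409 -0.3165  0.2514] yaw 167.89 F [-0.9  1.2  0.7] open 1.005
d [0.0012 0.0013 0.0014] rot [-0.      0.0001 -0.0107]
work 0.9 318 170 [ 0.544 -0.323  0.02 ]
work 0.88 210 15 [ 0.355 -0.4    0.023]
doubler_top 0.75 316 168 [ 0.541 -0.325  0.021]
doubler_top 0.66 207 13 [ 0.352 -0.403  0.023]
press 0.75 562 232 [ 0.611 -0.13   0.156]
bridge_front 0.85 562 230 [ 0.609 -0.13   0.156]
bridge_front 0.68 612 287 [ 0.649 -0.114  0.185]
crank_handle 0.56 613 286 [ 0.648 -0.114  0.186]
5309 ((521.0333251953125, -318.7132263183594), (50.86181640625, 152.41725158691406), 78.95033264160156) 0.021664220537515377
1890 ((622.5159912109375, -338.6837158203125), (49.22971725463867, 60.309444427490234), 78.63650512695312) 0.04352703482397588
```

View pics/w1.png

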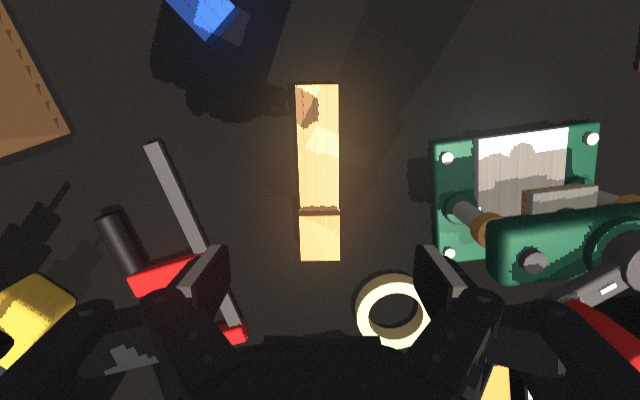

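The wrist view confirms the pine work: light rail at px (318,150), darker block at (320,235), block end away from the robot. The press is to the right, with its bed at (520,170). The rail origin is about (0.550, -0.324) with yaw -11.2°. I'll grasp 30 mm behind the rail's centre.

```bash
python3 -c "
from h import *
plan([.5206,-.3185,.004],168.8)
# press fit from wrist
P=np.load('w1.npy').reshape(-1,3); p=cv2.imread('pics/w1.png'); h=cv2.cvtColor(p,cv2.COLOR_BGR2HSV).reshape(-1,3)
b=(P[:,0]>.45)&(P[:,0]<.8)&(P[:,1]>-.22)&(P[:,1]<.05)
for a,c,n in [(.024,.032,'bed'),(.011,.02,'base'),(.152,.163,'bridge')]:
    X=P[b&(P[:,2]>a)&(P[:,2]<c)]; r=cv2.minAreaRect((X[:,:2]*1000).astype(np.float32)); print(n,len(X),r,np.round(cv2.boxPoints(r),1).tolist(),np.median(X[:,2]))
"
```

```text
t 3.27 pos [ 0.5409 -0.3165  0.2513] yaw 167.99 F [0.1 1.1 0.3] open 0.998
d [ 0.0194 -0.0062  0.2473] rot [ 0.     -0.     -0.0142]
bed 6605 ((642.64501953125, -142.53646850585938), (144.61581420898438, 289.28851318359375), 35.57415771484375) [[499.70001220703125, -67.0], [668.0, -302.29998779296875], [785.5999755859375, -218.10000610351562], [617.2999877929688, 17.200000762939453]] 0.027248959706346276
base 5487 ((631.275390625, -86.8989486694336), (199.92262268066406, 165.04515075683594), 85.66020965576172) [[541.4000244140625, -180.3000030517578], [706.0, -192.8000030517578], [721.0999755859375, 6.5], [556.5999755859375, 19.0]] 0.015225407194102814
bridge 5057 ((630.2545776367188, -124.27891540527344), (115.49658203125, 54.511680603027344), 86.82035827636719) [[599.7999877929688, -180.39999389648438], [654.2999877929688, -183.5], [660.7000122070312, -68.0999984741211], [606.2000122070312, -65.0999984741211]] 0.15705893491612027
```

carry_out(deltas=[0.019, -0.006, 0.06, 0, 0, -0.014, 0.019, -0.006, 0.12, 0, 0, -0.014, 0.019, -0.006, 0.18, 0, 0, -0.014, 0.019, -0.006, 0.225, 0, 0, -0.014, 0.019, -0.006, 0.247, 0, 0, -0.014], grip=100)

```text
time: 3.9
eef_pos: [0.5196, -0.3172, 0.0013]
tcp_rot: [0.098, 0.995, 0.001, -0.002]
contact_force: [0.0, 0.8, 0.5]
opening: 0.999
finger_force: 0.0
```

carry_out(deltas=[0, 0, 0, 0, 0, 0, 0, 0, 0, 0, 0, 0, 0, 0, 0, 0, 0, 0, 0, 0, 0, 0, 0, 0, 0, 0, 0, 0, 0, 0], grip=30, grip_force=60)

```text
time: 4.53
eef_pos: [0.5229, -0.3199, 0.0073]
tcp_rot: [0.097, 0.995, -0.001, 0.002]
contact_force: [-0.3, -1.0, 6.2]
opening: 0.565
finger_force: 65.4
```

carry_out(deltas=[0, 0, -0.02, 0, 0, 0, 0, 0, -0.05, 0, 0, 0, 0.03, 0, -0.06, 0, 0, 0, 0.075, 0, -0.06, 0, 0, 0, 0.075, 0, -0.06, 0, 0, 0])

```text
time: 5.15
eef_pos: [0.4441, -0.3017, 0.0635]
tcp_rot: [0.098, 0.995, 0.001, -0.002]
contact_force: [-0.1, 0.4, -3.2]
opening: 0.57
finger_force: 64.4
```

```bash
python3 -c "
from h import *
s=ctrl.get_state();print(s['contact_force'],s['wrist_torque'],s['finger_force'])
plan([.4488,-.073,.065],175.66)
for c in ['scene','side']:
    P=np.load(c+'0.npy').reshape(-1,3); p=cv2.imread(f'pics/{c}0.png'); h=cv2.cvtColor(p,cv2.COLOR_BGR2HSV).reshape(-1,3)
    k=(h[:,0]>150)&(h[:,1]>50)&(P[:,0]>.25)&(P[:,0]<.6)&(P[:,1]>-.05)&(P[:,1]<.25)&(P[:,2]>.012)&(P[:,2]<.06)
    X=P[k];r=cv2.minAreaRect((X[:,:2]*1000).astype(np.float32));print(c,k.sum(),np.round(cv2.boxPoints(r)).tolist())
"
```

```text
[-0.06638659  0.3962076  -3.20258775] [0.02884208 0.10738233 0.00075794] 64.38153862953186
t 5.15 pos [ 0.4441 -0.3017  0.0635] yaw 168.77 F [-0.1  0.4 -3.2] open 0.57
d [ 0.0399  0.2252 -0.0008] rot [ 0.0027 -0.0041 -0.1202]
scene 691 [[303.0, 94.0], [515.0, 72.0], [521.0, 128.0], [309.0, 149.0]]
side 810 [[302.0, 94.0], [512.0, 73.0], [518.0, 127.0], [307.0, 147.0]]
```

carry_out(deltas=[0.01, 0.05, 0, 0, 0, -0.03, 0.02, 0.105, 0, 0, 0, -0.06, 0.03, 0.16, 0, 0, 0, -0.09, 0.036, 0.2, 0, 0, 0, -0.12, 0.04, 0.225, 0, 0, 0, -0.12])

```text
time: 5.78
eef_pos: [0.4521, -0.0735, 0.065]
tcp_rot: [0.036, 0.999, 0.0, 0.0]
contact_force: [-0.4, 0.4, -1.5]
opening: 0.57
finger_force: 64.5
```

carry_out(deltas=[0, 0, 0, 0, 0, 0])

```text
time: 5.9
eef_pos: [0.4521, -0.0739, 0.0648]
tcp_rot: [0.036, 0.999, -0.0, 0.0]
contact_force: [-0.6, -0.3, -2.6]
opening: 0.565
finger_force: 64.5
```

```bash
cat > press.py <<'E'
from h import *
import sys
p,d,K,T=shot('wrist',sys.argv[1]+'.png'); P=cloud(d,K,T); np.save(sys.argv[1]+'.npy',P)
plan([.4488,-.073,.065],175.66)
Q=P.reshape(-1,3); h=cv2.cvtColor(p,cv2.COLOR_RGB2HSV).reshape(-1,3)
g=(h[:,0]>55)&(h[:,0]<95)&(h[:,1]>100)
b=(Q[:,0]>.45)&(Q[:,0]<.85)&(Q[:,1]>-.25)&(Q[:,1]<.1)
for a,c,n in [(.009,.021,'base'),(.15,.163,'bridge'),(.034,.05,'blk')]:
    k=b&(Q[:,2]>a)&(Q[:,2]<c)&(g if n!='blk' else ~g); X=Q[k]
    if len(X)<9: continue
    r=cv2.minAreaRect((X[:,:2]*1000).astype(np.float32)); print(n,len(X),np.round(r[0],1),np.round(r[1],1),round(r[2],2),np.round(cv2.boxPoints(r)).tolist(),np.median(X[:,2]))
E
python3 press.py w2
```

```text
t 5.95 pos [ 0.4524 -0.075   0.0649] yaw 175.84 F [ 0.7  0.7 -2. ] open 0.566
d [ 0.0037  0.0018 -0.0001] rot [-0.0006  0.0009  0.0031]
base 584 [568.9 -81.3] [198.   42.3] 84.18 [[538.0, -178.0], [580.0, -182.0], [600.0, 15.0], [558.0, 19.0]] 0.015407341298308966
```

View pics/w2.png

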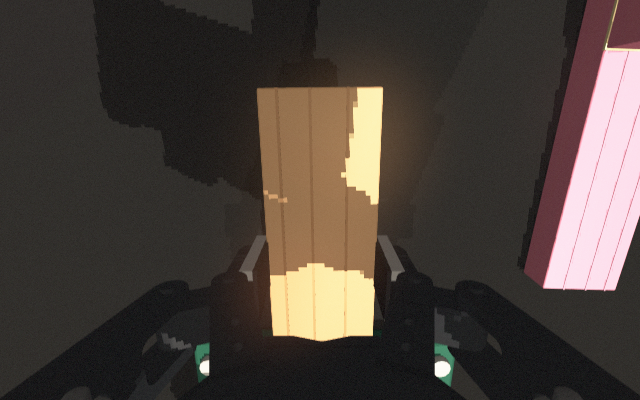

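The picture shows the rail gripped squarely at px (320,200). The two front base bolts are at (207,367) and (442,369), nearly symmetric about it. Next I'll measure the lateral offset relative to the rail itself.

```bash
python3 - <<'E'
from h import *
s=ctrl.get_state()
p=cv2.imread('pics/w2.png'); P=np.load('w2.npy')
def centre(x0,x1,y0,y1):
    m=(p[y0:y1,x0:x1].min(2)>150)&(np.abs(P[y0:y1,x0:x1,2]-.018)<.012); return P[y0:y1,x0:x1][m].mean(0),m.sum()
a,na=centre(195,222,355,382); b,nb=centre(428,456,355,382); print(a,na,b,nb,'mid',(a+b)/2,'yaw',np.degrees(np.arctan2(-(a-b)[0]*np.sign((b-a)[1])*-1,abs((b-a)[1]))))
Q=P.reshape(-1,3); k=(Q[:,2]>.07)&(Q[:,2]<.095)&(Q[:,0]<.52)&(abs(Q[:,1]+.07)<.05)&(p.reshape(-1,3)[:,2]>p.reshape(-1,3)[:,0].astype(int)+30)
r=cv2.minAreaRect((Q[k][:,:2]*1000).astype(np.float32)); print('rail',k.sum(),r,np.median(Q[k][:,2]))
for c in ['scene','side']:
    pp,d,K,T=shot(c,c+'1.png'); W=cloud(d,K,T); Q=W.reshape(-1,3); h=cv2.cvtColor(pp,cv2.COLOR_RGB2HSV).reshape(-1,3)
    g=(h[:,0]>55)&(h[:,0]<95)&(h[:,1]>100)&(abs(Q[:,1]+.08)<.17)&(Q[:,0]>.48)&(Q[:,0]<.78)
    w=(h[:,0]>8)&(h[:,0]<28)&(h[:,1]>70)&(h[:,2]>80)&(abs(Q[:,1]+.07)<.06)&(Q[:,0]>.35)&(Q[:,0]<.62)
    for n,k in [('base',g&(abs(Q[:,2]-.016)<.006)),('bridge',g&(abs(Q[:,2]-.158)<.007)),('block',w&(Q[:,2]>.098)&(Q[:,2]<.12)),('rail',w&(Q[:,2]>.074)&(Q[:,2]<.094))]:
        if k.sum()>8:
            r=cv2.minAreaRect((Q[k][:,:2]*1000).astype(np.float32)); print(c,n,k.sum(),np.round(r[0],1),np.round(r[1],1),round(r[2],1))
E
```

```text
[ 0.56090872 -0.17030301  0.02152001] 103 [0.5754882  0.00523359 0.02108437] 212 mid [ 0.56819846 -0.08253471  0.02130219] yaw -4.747896917643401
rail 28502 ((434.7096862792969, -74.3382797241211), (50.303218841552734, 119.99008178710938), 86.54180908203125) 0.07941834756290128
scene base 580 [635.3 -81.6] [203.  166.3] 85.8
scene bridge 235 [639.5 -78.3] [186.6  54. ] 85.0
scene block 129 [514.  -66.6] [ 60.7 149.9] 75.0
scene rail 300 [482.2 -72. ] [ 63.8 211.7] 83.4
side base 304 [629.  -80.6] [200.4 167.2] 84.3
side bridge 304 [632.8 -77.4] [179.3  57.8] 84.7
side block 161 [516.9 -64.4] [ 67.3 153.4] 78.6
side rail 420 [496.3 -74.3] [ 58.7 244.1] 87.8
```

```bash
cat >> h.py <<'E'
A=np.array([.6335,-.0862]); YP=-4.4
ex=np.array([np.cos(np.radians(YP)),np.sin(np.radians(YP))]); ey=np.array([-ex[1],ex[0]])
def pp(x,y,z): return [*(A+x*ex+y*ey),z]
def where():
    s=ctrl.get_state(); v=s['eef_pos'][:2]-A; f=s['contact_force'][:2]
    print('press xy',np.round([v@ex,v@ey],4),'z',s['eef_pos'][2].round(4),'Fpress',np.round([f@ex,f@ey,s['contact_force'][2]],1),'torq',np.round(s['wrist_torque'],2))
E
python3 -c "
from h import *
where();plan(pp(-.173,0,.040),180+YP)"
```

```text
press xy [-0.1813 -0.0039] z 0.0648 Fpress [-1.  -0.3 -1.7] torq [-0.01  0.08  0.01]
t 6.05 pos [ 0.4524 -0.0762  0.0648] yaw 175.7 F [-1.  -0.2 -1.7] open 0.567
d [-0.0083  0.0039  0.0248] rot [-0.0006  0.001   0.0017]
```

carry_out(deltas=[-0.008, 0.003, 0.012, 0, 0, 0.003, -0.008, 0.003, 0.024, 0, 0, 0.003, -0.008, 0.003, 0.025, 0, 0, 0.003, -0.008, 0.003, 0.025, 0, 0, 0.003])

```text
time: 6.55
eef_pos: [0.4597, -0.0734, 0.0392]
tcp_rot: [0.039, 0.999, 0.0, -0.0]
contact_force: [-0.1, 0.5, -2.2]
opening: 0.564
finger_force: 64.4
```

```bash
python3 - <<'E'
from h import *
where(); W=[]
for i in range(4):
    p,d,K,T=shot('side','s2.png'); s=ctrl.get_state(); v=s['eef_pos'][:2]-A; W.append([v@ex,v@ey,s['eef_pos'][2],s['contact_force'][2]])
print(np.round(W,4))
cv2.imwrite('pics/s2c.png',cv2.resize(p[150:270,230:390,::-1],(800,600),interpolation=2))
E
```

```text
press xy [-0.1742 -0.0005] z 0.0392 Fpress [-0.2  0.5 -2.2] torq [-0.01  0.05 -0.01]
[[-1.7400e-01 -5.0000e-04  3.9500e-02 -7.9120e-01]
 [-1.7380e-01 -4.0000e-04  3.9700e-02 -1.5444e+00]
 [-1.7380e-01 -4.0000e-04  3.9700e-02 -2.4992e+00]
 [-1.7380e-01 -3.0000e-04  3.9700e-02 -2.4653e+00]]
```

View pics/s2c.png

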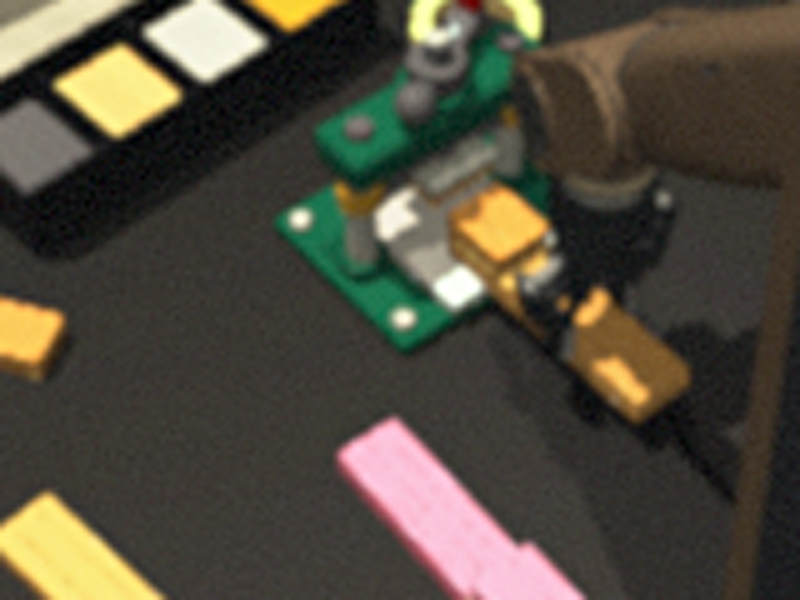

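The work is over the front of the bed, with the block (crop px 500,220) just ahead of the platen. I'll lower it until it touches.

carry_out(deltas=[0, 0, 0.002, 0, 0, 0, 0, 0, 0.003, 0, 0, 0, 0, 0, 0.003, 0, 0, 0])

```text
time: 7.12
eef_pos: [0.4599, -0.073, 0.0362]
tcp_rot: [0.039, 0.999, 0.0, -0.0]
contact_force: [-0.5, 0.3, -2.6]
opening: 0.566
finger_force: 64.4
```

carry_out(deltas=[0, 0, 0.001, 0, 0, 0, 0, 0, 0.001, 0, 0, 0])

```text
time: 7.38
eef_pos: [0.4601, -0.073, 0.0354]
tcp_rot: [0.039, 0.999, -0.0, 0.0]
contact_force: [-0.4, 1.0, -1.3]
opening: 0.568
finger_force: 64.6
```

```bash
python3 -c "
from h import *
where()"
```

```text
press xy [-0.1739 -0.0002] z 0.0354 Fpress [-0.5  0.9 -1.3] torq [ 0.05 -0.01 -0.  ]
```

carry_out(deltas=[0, 0, 0.001, 0, 0, 0, 0, 0, 0.001, 0, 0, 0])

```text
time: 7.62
eef_pos: [0.4601, -0.0731, 0.0346]
tcp_rot: [0.039, 0.999, -0.0, 0.0]
contact_force: [-2.5, 0.5, 0.9]
opening: 0.564
finger_force: 64.9
```

carry_out(deltas=[-0.015, 0, 0, 0, 0, 0, -0.03, 0, 0, 0, 0, 0, -0.045, 0, 0, 0, 0, 0, -0.055, 0, 0, 0, 0, 0, -0.06, 0, 0, 0, 0, 0])

```text
time: 8.25
eef_pos: [0.5208, -0.078, 0.0351]
tcp_rot: [0.039, 0.999, -0.0, -0.001]
contact_force: [-6.9, 0.5, 9.0]
opening: 0.564
finger_force: 65.7
```

```bash
python3 -c "
from h import *
where(); plan(pp(-.108,0,.034),180+YP)"
```

```text
press xy [-0.113  -0.0004] z 0.0351 Fpress [-7.  -0.1  9. ] torq [-0.05  0.96 -0.07]
t 8.25 pos [ 0.5208 -0.078   0.0351] yaw 175.58 F [-6.9  0.5  9. ] open 0.564
d [-0.005   0.0005  0.0011] rot [-0.0003 -0.0014 -0.0004]
```

carry_out(deltas=[0, 0, -0.0006, 0, 0, 0, -0.002, 0, -0.0006, 0, 0, 0, -0.004, 0, -0.0006, 0, 0, 0])

```text
time: 8.62
eef_pos: [0.5236, -0.0781, 0.0352]
tcp_rot: [0.039, 0.999, 0.0, -0.001]
contact_force: [-5.3, 1.2, 7.3]
opening: 0.569
finger_force: 65.5
```

```bash
python3 -c "
from h import *
where()"
```

```text
press xy [-0.1102 -0.0003] z 0.0352 Fpress [-5.4  0.8  7.3] torq [-0.09  0.8  -0.02]
```

carry_out(deltas=[-0.002, 0, -0.0004, 0, 0, 0, -0.004, 0, -0.0004, 0, 0, 0])

```text
time: 8.88
eef_pos: [0.5276, -0.0783, 0.0353]
tcp_rot: [0.039, 0.999, 0.0, -0.001]
contact_force: [-4.8, -0.2, 5.1]
opening: 0.566
finger_force: 65.3
```

carry_out(deltas=[-0.001, 0, 0, 0, 0, 0, -0.002, 0, 0, 0, 0, 0])

```text
time: 9.12
eef_pos: [0.5296, -0.0784, 0.0353]
tcp_rot: [0.039, 0.999, 0.0, -0.0]
contact_force: [-4.6, 0.8, 5.5]
opening: 0.564
finger_force: 65.2
```

carry_out(deltas=[-0.001, 0, 0, 0, 0, 0, -0.002, 0, 0, 0, 0, 0])

```text
time: 9.38
eef_pos: [0.5315, -0.0785, 0.0353]
tcp_rot: [0.039, 0.999, 0.0, -0.001]
contact_force: [-5.2, -0.1, 4.9]
opening: 0.566
finger_force: 65.2
```

```bash
python3 -c "
from h import *
where()"
```

```text
press xy [-0.1022 -0.0002] z 0.0353 Fpress [-5.1 -0.5  4.9] torq [-0.1   0.68 -0.04]
```

carry_out(deltas=[-0.001, 0, 0, 0, 0, 0, -0.002, 0, 0, 0, 0, 0])

```text
time: 9.62
eef_pos: [0.532, -0.0786, 0.0353]
tcp_rot: [0.039, 0.999, 0.0, -0.003]
contact_force: [-11.5, 0.1, 11.4]
opening: 0.57
finger_force: 65.9
```

carry_out(deltas=[-0.001, 0, 0, 0, 0, 0, -0.002, 0, 0, 0, 0, 0])

```text
time: 9.88
eef_pos: [0.532, -0.0785, 0.0352]
tcp_rot: [0.038, 0.999, 0.001, -0.006]
contact_force: [-16.7, 0.7, 16.3]
opening: 0.568
finger_force: 66.5
```

carry_out(deltas=[0.0015, 0, -0.0005, 0, 0, 0, 0.0015, 0, -0.0005, 0, 0, 0])

```text
time: 10.12
eef_pos: [0.532, -0.0786, 0.0353]
tcp_rot: [0.039, 0.999, 0.0, -0.003]
contact_force: [-9.1, -0.3, 7.8]
opening: 0.565
finger_force: 65.6
```

carry_out(deltas=[0, 0, 0, 0, 0, 0, 0, 0, 0, 0, 0, 0, 0, 0, 0, 0, 0, 0, 0, 0, 0, 0, 0, 0, 0, 0, 0, 0, 0, 0], grip=85)

```text
time: 10.75
eef_pos: [0.5344, -0.0788, 0.0358]
tcp_rot: [0.039, 0.999, -0.0, 0.0]
contact_force: [-0.1, 0.5, -0.1]
opening: 0.852
finger_force: 0.0
```

```bash
python3 -c "
from h import *
where(); s=ctrl.get_state(); print(s['opening'],s['finger_force'])"
```

```text
press xy [-0.0994 -0.0002] z 0.0358 Fpress [-0.1  0.5 -0.1] torq [-0.02  0.   -0.04]
0.8523982212092854 0.0
```

carry_out(deltas=[0, 0, -0.04, 0, 0, 0, 0.01, 0, -0.09, 0, 0, 0, 0.03, 0, -0.15, 0, 0, 0, 0.05, 0, -0.2, 0, 0, 0, 0.06, 0, -0.23, 0, 0, 0])

```text
time: 11.38
eef_pos: [0.4745, -0.0743, 0.2693]
tcp_rot: [0.039, 0.999, -0.001, 0.002]
contact_force: [0.7, -0.1, 0.4]
opening: 0.85
finger_force: 0.0
```

carry_out(deltas=[0, 0, 0, 0, 0, 0, 0, 0, 0, 0, 0, 0])

```text
time: 11.62
eef_pos: [0.474, -0.074, 0.2644]
tcp_rot: [0.039, 0.999, 0.0, -0.001]
contact_force: [-0.2, 0.2, 0.9]
opening: 0.855
finger_force: 0.0
```

```bash
python3 - <<'E'
from h import *
where()
p,d,K,T=shot('wrist','w3.png'); P=cloud(d,K,T); np.save('w3.npy',P)
for q in ['crank_handle','crank_hub','bridge_front','doubler_top']:
    for r in ctrl.find_in('wrist',q)[:2]:
        u,v=np.round(r['uv']).astype(int); print(q,round(r['score'],2),u,v,np.round(P[min(v,399),min(u,639)],3))
Q=P.reshape(-1,3);h=cv2.cvtColor(p,cv2.COLOR_RGB2HSV).reshape(-1,3)
g=(h[:,0]>55)&(h[:,0]<95)&(h[:,1]>100)&(abs(Q[:,1]+.08)<.17)&(Q[:,0]>.48)&(Q[:,0]<.78)
w=(h[:,0]>8)&(h[:,0]<28)&(h[:,1]>50)&(abs(Q[:,1]+.07)<.06)&(Q[:,0]>.35)&(Q[:,0]<.66)
red=((h[:,0]<8)|(h[:,0]>172))&(h[:,1]>150)&(Q[:,2]>.18)&(Q[:,2]<.27)
for n,k in [('base',g&(abs(Q[:,2]-.016)<.006)),('bridge',g&(abs(Q[:,2]-.158)<.007)),('rail',w&(Q[:,2]>.04)&(Q[:,2]<.06)),('block',w&(Q[:,2]>.062)&(Q[:,2]<.08)),('handletop',red&(Q[:,2]>.238)),('handle',red)]:
    if k.sum()>8:
        r=cv2.minAreaRect((Q[k][:,:2]*1000).astype(np.float32)); print(n,k.sum(),np.round(r[0],1),np.round(r[1],1),round(r[2],1),np.round(np.median(Q[k],0),4))
E
```

```text
press xy [-0.1599 -0.    ] z 0.2644 Fpress [-0.2  0.2  0.9] torq [-0.01 -0.07  0.08]
bridge_front 0.89 323 296 [ 0.611 -0.085  0.098]
doubler_top 0.94 29 65 [ 0.331 -0.403  0.022]
doubler_top 0.86 469 82 [0.389 0.104 0.023]
base 167 [613.8 -84.7] [199.  119.1] 85.2 [ 0.6462 -0.1531  0.0151]
bridge 2179 [615.6 -86.3] [169.1  21.5] 85.4 [ 0.6101 -0.0854  0.156 ]
rail 4025 [529.4 -80. ] [ 50.1 151.2] 86.1 [ 0.5133 -0.0797  0.0496]
block 247 [609.5 -65.4] [97.1 19.6] 68.2 [ 0.6033 -0.0851  0.0692]
```

View pics/w3.png

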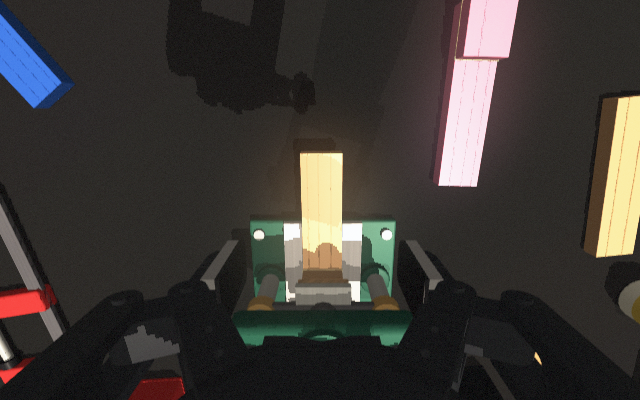

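The rail lies centrally on the bed at px (322,215), between the bolts at (259,234) and (387,234). Its measured yaw is up to 0.8° off the press, so I'll nudge its rear end with closed fingers to square it against the stop.

```bash
python3 -c "
from h import *
where(); plan(pp(-.207,0,.034),180+YP)"
```

```text
press xy [-0.1599 -0.    ] z 0.2642 Fpress [-0.6  0.4 -0.2] torq [-0.01 -0.01  0.03]
t 11.88 pos [ 0.4741 -0.074   0.2642] yaw 175.55 F [-0.5  0.5 -0.2] open 0.852
d [ 4.650e-02 -2.000e-04  2.303e-01] rot [ 0.0009 -0.0029 -0.0009]
```

carry_out(deltas=[0.035, 0, 0, 0, 0, 0, 0.047, 0, 0.05, 0, 0, 0, 0.047, 0, 0.11, 0, 0, 0, 0.047, 0, 0.17, 0, 0, 0, 0.047, 0, 0.215, 0, 0, 0], grip=0, grip_force=40)

```text
time: 12.5
eef_pos: [0.4261, -0.0699, 0.0479]
tcp_rot: [0.039, 0.999, 0.001, -0.001]
contact_force: [0.3, -1.2, 0.3]
opening: -0.001
finger_force: 0.0
```

carry_out(deltas=[0, 0, 0.015, 0, 0, 0, 0, 0, 0.015, 0, 0, 0, -0.006, 0, 0.015, 0, 0, 0, -0.008, 0, 0.015, 0, 0, 0])

```text
time: 13.0
eef_pos: [0.4378, -0.0719, 0.0379]
tcp_rot: [0.039, 0.999, -0.001, 0.002]
contact_force: [0.3, 0.1, 0.3]
opening: 0.001
finger_force: 0.0
```

```bash
python3 -c "
from h import *
where()"
```

```text
press xy [-0.1962 -0.0008] z 0.0379 Fpress [0.3 0.1 0.3] torq [0.06 0.02 0.03]
```

carry_out(deltas=[-0.001, 0, 0, 0, 0, 0, -0.002, 0, 0, 0, 0, 0, -0.003, 0, 0, 0, 0, 0])

```text
time: 13.38
eef_pos: [0.4386, -0.0713, 0.0359]
tcp_rot: [0.039, 0.999, -0.0, 0.0]
contact_force: [0.3, -0.8, -0.6]
opening: -0.003
finger_force: 0.0
```

carry_out(deltas=[-0.001, 0, 0, 0, 0, 0, -0.002, 0, 0, 0, 0, 0])

```text
time: 13.62
eef_pos: [0.4405, -0.0715, 0.0358]
tcp_rot: [0.039, 0.999, 0.0, -0.0]
contact_force: [0.1, -0.3, -0.5]
opening: -0.002
finger_force: 0.0
```

carry_out(deltas=[-0.001, 0, 0, 0, 0, 0, -0.002, 0, 0, 0, 0, 0])

```text
time: 13.88
eef_pos: [0.4426, -0.0716, 0.0358]
tcp_rot: [0.039, 0.999, 0.0, -0.0]
contact_force: [-0.1, -0.1, 0.9]
opening: 0.002
finger_force: 0.0
```

carry_out(deltas=[-0.001, 0, 0, 0, 0, 0, -0.002, 0, 0, 0, 0, 0])

```text
time: 14.12
eef_pos: [0.4443, -0.0718, 0.0358]
tcp_rot: [0.039, 0.999, 0.0, -0.0]
contact_force: [-1.3, -0.1, 0.9]
opening: -0.001
finger_force: 0.9
```

carry_out(deltas=[-0.001, 0, 0, 0, 0, 0, -0.002, 0, 0, 0, 0, 0])

```text
time: 14.38
eef_pos: [0.4444, -0.0714, 0.0351]
tcp_rot: [0.039, 0.999, 0.001, -0.003]
contact_force: [-8.3, 1.2, 3.5]
opening: 0.004
finger_force: 3.8
```

carry_out(deltas=[-0.001, 0, 0, 0, 0, 0, -0.002, 0, 0, 0, 0, 0])

```text
time: 14.62
eef_pos: [0.4444, -0.0711, 0.0346]
tcp_rot: [0.038, 0.999, 0.001, -0.006]
contact_force: [-13.1, -0.6, 6.7]
opening: 0.002
finger_force: 6.2
```

carry_out(deltas=[0.008, 0, 0, 0, 0, 0, 0.012, 0, -0.05, 0, 0, 0, 0.012, 0, -0.11, 0, 0, 0, 0.012, 0, -0.17, 0, 0, 0, 0.012, 0, -0.23, 0, 0, 0])

```text
time: 15.25
eef_pos: [0.4367, -0.0712, 0.2682]
tcp_rot: [0.039, 0.999, -0.0, 0.002]
contact_force: [1.6, 0.2, -0.5]
opening: -0.002
finger_force: 0.0
```

carry_out(deltas=[-0.02, 0, -0.06, 0, 0, 0, -0.07, -0.02, -0.1, 0, 0, 0, -0.13, -0.03, -0.13, 0, 0, 0, -0.18, -0.04, -0.15, 0, 0, 0, -0.22, -0.04, -0.16, 0, 0, 0], grip=60)

```text
time: 15.88
eef_pos: [0.6553, -0.1293, 0.4275]
tcp_rot: [0.039, 0.999, -0.001, 0.002]
contact_force: [0.6, 0.0, -1.2]
opening: 0.603
finger_force: 0.0
```

carry_out(deltas=[0, 0, 0, 0, 0, 0, 0, 0, 0, 0, 0, 0])

```text
time: 16.12
eef_pos: [0.6525, -0.128, 0.4253]
tcp_rot: [0.039, 0.999, 0.0, -0.0]
contact_force: [-0.5, -0.0, 0.7]
opening: 0.6
finger_force: 0.0
```

```bash
python3 - <<'E'
from h import *
p,d,K,T=shot('wrist','w4.png'); P=cloud(d,K,T); np.save('w4.npy',P)
where()
for q in ['crank_handle','crank_hub','screw_axis']:
    for r in ctrl.find_in('wrist',q)[:2]:
        u,v=np.round(r['uv']).astype(int); print(q,round(r['score'],2),u,v,np.round(P[min(v,399),min(u,639)],3))
Q=P.reshape(-1,3);h=cv2.cvtColor(p,cv2.COLOR_RGB2HSV).reshape(-1,3)
near=(abs(Q[:,0]-.64)<.14)&(abs(Q[:,1]+.09)<.14)
g=near&(h[:,0]>55)&(h[:,0]<95)&(h[:,1]>100)
red=near&((h[:,0]<8)|(h[:,0]>172))&(h[:,1]>150)&(Q[:,2]>.18)&(Q[:,2]<.27)
for n,k in [('base',g&(abs(Q[:,2]-.016)<.006)),('bridge',g&(abs(Q[:,2]-.158)<.006)),('handletop',red&(Q[:,2]>.241)),('handle',red),('spindle',near&~red&(Q[:,2]>.195)&(Q[:,2]<.22))]:
    if k.sum()>8:
        r=cv2.minAreaRect((Q[k][:,:2]*1000).astype(np.float32)); print(n,k.sum(),np.round(r[0],1),np.round(r[1],1),round(r[2],1),np.round(np.median(Q[k],0),4))
E
```

```text
press xy [ 0.0217 -0.0402] z 0.4257 Fpress [-0. -0.  0.] torq [-0.02  0.   -0.09]
crank_handle 0.96 344 155 [ 0.641 -0.101  0.19 ]
screw_axis 0.78 349 141 [ 0.625 -0.094  0.189]
bridge 78 [636.  -86.5] [185.6  51.6] 86.8 [ 0.6485 -0.0045  0.1552]
handletop 304 [ 660.4 -145.5] [20.7 20.2] 85.3 [ 0.6595 -0.1455  0.2453]
handle 337 [ 659.5 -144.8] [21.6 22.1] 83.7 [ 0.659  -0.1451  0.2451]
spindle 266 [ 638.5 -102.7] [ 18.3 111.2] 16.0 [ 0.6346 -0.0885  0.2094]
```

View pics/w4.png

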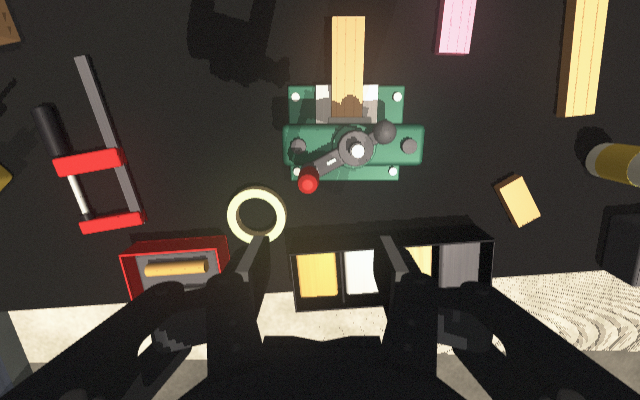

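The picture shows the red handle top at px (308,184), the spindle at (357,151), and the work still central under the bridge. The handle is at (0.660, -0.1455). I'll go down onto it.

```bash
python3 -c "
from h import *
where(); plan([.660,-.1457,.205],180+YP)"
```

```text
press xy [ 0.0215 -0.0402] z 0.4264 Fpress [-0.   0.1  0.6] torq [-0.01 -0.03 -0.02]
t 16.32 pos [ 0.6518 -0.1279  0.4264] yaw 175.54 F [-0.   0.1  0.6] open 0.6
d [-0.0093 -0.0171  0.2215] rot [-0.0002  0.0009 -0.001 ]
```

carry_out(deltas=[-0.009, -0.017, 0.05, 0, 0, 0, -0.009, -0.017, 0.1, 0, 0, 0, -0.009, -0.017, 0.15, 0, 0, 0, -0.009, -0.017, 0.19, 0, 0, 0, -0.009, -0.017, 0.221, 0, 0, 0])

```text
time: 16.95
eef_pos: [0.6591, -0.1454, 0.2031]
tcp_rot: [0.039, 0.999, 0.0, -0.001]
contact_force: [-0.6, -0.1, 0.5]
opening: 0.603
finger_force: 0.0
```

carry_out(deltas=[0, 0, 0, 0, 0, 0, 0, 0, 0, 0, 0, 0, 0, 0, 0, 0, 0, 0, 0, 0, 0, 0, 0, 0, 0, 0, 0, 0, 0, 0], grip=10, grip_force=60)

```text
time: 17.58
eef_pos: [0.6599, -0.1442, 0.2051]
tcp_rot: [0.039, 0.999, 0.001, -0.001]
contact_force: [-1.6, 4.8, -4.7]
opening: 0.268
finger_force: 59.4
```

```bash
cat >> h.py <<'E'
C=np.array([.6345,-.0878])
def crank():
    s=ctrl.get_state(); v=s['eef_pos'][:2]-C; r=np.hypot(*v); e=v/r; t=np.array([e[1],-e[0]]) # t clockwise
    f=s['contact_force'][:2]
    print('ang(press)',round(np.degrees(np.arctan2(v@ey,v@ex)),1),'r',r.round(4),'drag',round(-f@t,2),'radial',round(f@e,2),'Fz',round(s['contact_force'][2],1),'z',s['eef_pos'][2].round(4),'open',s['opening'].round(3),'ff',round(s['finger_force'],1),'t',round(s['time'],2),'xy',np.round(s['eef_pos'][:2],4))
E
python3 -c "
from h import *
crank()"
```

```text
Traceback (most recent call last):
  File "h.py", line 34, in crank
    print('ang(press)',round(np.degrees(np.arctan2(v@ey,v@ex)),1),'r',r.round(4),'drag',round(-f@t,2),'radial',round(f@e,2),'Fz',round(s['contact_force'][2],1),'z',s['eef_pos'][2].round(4),'open',s['opening'].round(3),'ff',round(s['finger_force'],1),'t',round(s['time'],2),'xy',np.round(s['eef_pos'][:2],4))
                                                                                                                                                                                                    ^^^^^^^^^^^^^^^^^^
AttributeError: 'float' object has no attribute 'round'
```

```bash
sed -i "s/s\['opening'\].round(3)/round(s['opening'],3)/; s/^C=.*/C=np.array([.6345,-.0855])/" h.py; cat >> h.py <<'E'
def arc(cmd,angs,r=.065):
    cmd=np.array(cmd); o=[]
    for a in angs:
        q=np.radians(a); w=C+r*(np.cos(q)*ex+np.sin(q)*ey); d=w-cmd
        o.append([round(float(-d@ex),4),round(float(d@ey),4)])
    print(o,'end cmd',np.round(w,4))
E
python3 -c "
from h import *
crank(); arc([.66,-.1457],[-66,-71,-76,-81,-86]); arc(pp(0,0,0)[:2],[0])
for a in (-86,-106,-126): q=np.radians(a); arc(C+.065*(np.cos(q)*ex+np.sin(q)*ey),[a-4*i for i in range(1,6)])"
```

```text
ang(press) -62.2 r 0.064 drag 0.48 radial -5.07 Fz -4.7 z 0.2051 open 0.268 ff 59.4 t 17.57 xy [ 0.6599 -0.1442]
[[0.0036, -0.0013], [0.0089, -0.0034], [0.0143, -0.005], [0.0199, -0.0061], [0.0255, -0.0068]] end cmd [ 0.634  -0.1505]
[[-0.0659, 0.0008]] end cmd [ 0.6993 -0.0905]
[[0.0045, -0.0002], [0.0091, 0.0], [0.0136, 0.0005], [0.018, 0.0013], [0.0225, 0.0024]] end cmd [ 0.6118 -0.1464]
[[0.0043, 0.0014], [0.0085, 0.0031], [0.0126, 0.0051], [0.0165, 0.0074], [0.0203, 0.0099]] end cmd [ 0.5924 -0.135 ]
[[0.0036, 0.0028], [0.0069, 0.0058], [0.0101, 0.0091], [0.013, 0.0126], [0.0157, 0.0162]] end cmd [ 0.578  -0.1176]
```

carry_out(deltas=[0.0036, -0.0013, 0, 0, 0, 0, 0.0089, -0.0034, 0, 0, 0, 0, 0.0143, -0.005, 0, 0, 0, 0, 0.0199, -0.0061, 0, 0, 0, 0, 0.0255, -0.0068, 0, 0, 0, 0])

```text
time: 18.2
eef_pos: [0.6363, -0.1498, 0.2051]
tcp_rot: [0.039, 0.999, 0.0, 0.003]
contact_force: [8.3, 3.0, -9.7]
opening: 0.268
finger_force: 59.1
```

```bash
python3 -c "
from h import *
crank()"
```

```text
ang(press) -84.0 r 0.0644 drag 8.4 radial -2.76 Fz -9.7 z 0.2051 open 0.268 ff 59.1 t 18.2 xy [ 0.6363 -0.1498]
```

carry_out(deltas=[0.0045, -0.0002, 0, 0, 0, 0, 0.0091, 0, 0, 0, 0, 0, 0.0136, 0.0005, 0, 0, 0, 0, 0.018, 0.0013, 0, 0, 0, 0, 0.0225, 0.0024, 0, 0, 0, 0])

```text
time: 18.82
eef_pos: [0.6141, -0.1469, 0.2051]
tcp_rot: [0.039, 0.999, -0.001, 0.003]
contact_force: [8.1, -0.9, -10.0]
opening: 0.263
finger_force: 59.2
```

```bash
python3 -c "
from h import *
crank()"
```

```text
ang(press) -103.9 r 0.0647 drag 8.0 radial -1.66 Fz -10.0 z 0.2051 open 0.263 ff 59.2 t 18.82 xy [ 0.6141 -0.1469]
```

carry_out(deltas=[0.0043, 0.0014, 0, 0, 0, 0, 0.0085, 0.0031, 0, 0, 0, 0, 0.0126, 0.0051, 0, 0, 0, 0, 0.0165, 0.0074, 0, 0, 0, 0, 0.0203, 0.0099, 0, 0, 0, 0])

```text
time: 19.45
eef_pos: [0.5942, -0.1367, 0.2051]
tcp_rot: [0.039, 0.999, -0.002, 0.003]
contact_force: [7.3, -4.2, -10.9]
opening: 0.265
finger_force: 59.3
```

carry_out(deltas=[0.0036, 0.0028, 0, 0, 0, 0, 0.0069, 0.0058, 0, 0, 0, 0, 0.0101, 0.0091, 0, 0, 0, 0, 0.013, 0.0126, 0, 0, 0, 0, 0.0157, 0.0162, 0, 0, 0, 0])

```text
time: 20.08
eef_pos: [0.579, -0.1204, 0.2051]
tcp_rot: [0.039, 0.999, -0.003, 0.002]
contact_force: [4.1, -7.7, -8.9]
opening: 0.265
finger_force: 59.5
```

```bash
python3 -c "
from h import *
crank()
for a in range(-146,-440,-12): q=np.radians(a); print(a,end=' ');arc(C+.065*(np.cos(q)*ex+np.sin(q)*ey),[a-4*i for i in range(1,4)])"
```

```text
ang(press) -143.4 r 0.0655 drag 8.66 radial 0.66 Fz -8.9 z 0.2051 open 0.265 ff 59.5 t 20.07 xy [ 0.579  -0.1204]
-146 [[0.0024, 0.0038], [0.0045, 0.0079], [0.0064, 0.012]] end cmd [ 0.5725 -0.1052]
-158 [[0.0016, 0.0043], [0.0028, 0.0086], [0.0037, 0.0131]] end cmd [ 0.5698 -0.0918]
-170 [[0.0006, 0.0045], [0.0009, 0.009], [0.0009, 0.0136]] end cmd [ 0.5699 -0.0783]
-182 [[-0.0003, 0.0045], [-0.0009, 0.009], [-0.0019, 0.0135]] end cmd [ 0.5728 -0.065 ]
-194 [[-0.0013, 0.0044], [-0.0028, 0.0086], [-0.0046, 0.0128]] end cmd [ 0.5784 -0.0526]
-206 [[-0.0021, 0.004], [-0.0045, 0.0079], [-0.0072, 0.0115]] end cmd [ 0.5865 -0.0417]
-218 [[-0.0029, 0.0035], [-0.0061, 0.0067], [-0.0094, 0.0098]] end cmd [ 0.5967 -0.0326]
-230 [[-0.0036, 0.0028], [-0.0073, 0.0053], [-0.0113, 0.0076]] end cmd [ 0.6085 -0.0259]
-242 [[-0.0041, 0.002], [-0.0083, 0.0037], [-0.0126, 0.0051]] end cmd [ 0.6214 -0.0218]
-254 [[-0.0044, 0.0011], [-0.0089, 0.0019], [-0.0134, 0.0024]] end cmd [ 0.635  -0.0205]
-266 [[-0.0045, 0.0002], [-0.0091, 0.0], [-0.0136, -0.0005]] end cmd [ 0.6485 -0.022 ]
-278 [[-0.0045, -0.0008
[... 537 characters left out ...]
0006, -0.0045], [-0.0009, -0.009], [-0.0009, -0.0136]] end cmd [ 0.6991 -0.0927]
-362 [[0.0003, -0.0045], [0.0009, -0.009], [0.0019, -0.0135]] end cmd [ 0.6962 -0.106 ]
-374 [[0.0013, -0.0044], [0.0028, -0.0086], [0.0046, -0.0128]] end cmd [ 0.6906 -0.1184]
-386 [[0.0021, -0.004], [0.0045, -0.0079], [0.0072, -0.0115]] end cmd [ 0.6825 -0.1293]
-398 [[0.0029, -0.0035], [0.0061, -0.0067], [0.0094, -0.0098]] end cmd [ 0.6723 -0.1384]
-410 [[0.0036, -0.0028], [0.0073, -0.0053], [0.0113, -0.0076]] end cmd [ 0.6605 -0.1451]
-422 [[0.0041, -0.002], [0.0083, -0.0037], [0.0126, -0.0051]] end cmd [ 0.6476 -0.1492]
-434 [[0.0044, -0.0011], [0.0089, -0.0019], [0.0134, -0.0024]] end cmd [ 0.634  -0.1505]
```

carry_out(deltas=[0.0024, 0.0038, 0, 0, 0, 0, 0.0045, 0.0079, 0, 0, 0, 0, 0.0064, 0.012, 0, 0, 0, 0])

```text
time: 20.45
eef_pos: [0.5728, -0.1083, 0.2051]
tcp_rot: [0.039, 0.999, -0.003, 0.001]
contact_force: [0.4, -7.6, -10.0]
opening: 0.263
finger_force: 59.7
```

```bash
python3 -c "
from h import *
crank()"
```

```text
ang(press) -155.4 r 0.0657 drag 7.25 radial 2.21 Fz -10.0 z 0.2051 open 0.263 ff 59.7 t 20.45 xy [ 0.5728 -0.1083]
```

carry_out(deltas=[0.0016, 0.0043, 0, 0, 0, 0, 0.0028, 0.0086, 0, 0, 0, 0, 0.0037, 0.0131, 0, 0, 0, 0])

```text
time: 20.82
eef_pos: [0.5692, -0.095, 0.205]
tcp_rot: [0.039, 0.999, -0.003, -0.001]
contact_force: [-2.7, -8.5, -7.4]
opening: 0.267
finger_force: 59.9
```

```bash
python3 -c "
from h import *
crank()"
```

```text
ang(press) -167.3 r 0.066 drag 8.02 radial 3.93 Fz -7.4 z 0.205 open 0.267 ff 59.9 t 20.82 xy [ 0.5692 -0.095 ]
```

carry_out(deltas=[0.0006, 0.0045, 0, 0, 0, 0, 0.0009, 0.009, 0, 0, 0, 0, 0.0009, 0.0136, 0, 0, 0, 0])

```text
time: 21.2
eef_pos: [0.5685, -0.0812, 0.2051]
tcp_rot: [0.039, 0.999, -0.003, -0.002]
contact_force: [-6.5, -7.9, -6.3]
opening: 0.267
finger_force: 60.1
```

```bash
python3 -c "
from h import *
crank()"
```

```text
ang(press) -179.4 r 0.0661 drag 8.36 radial 6.0 Fz -6.3 z 0.2051 open 0.267 ff 60.1 t 21.2 xy [ 0.5685 -0.0812]
```

carry_out(deltas=[-0.0003, 0.0045, 0, 0, 0, 0, -0.0009, 0.009, 0, 0, 0, 0, -0.0019, 0.0135, 0, 0, 0, 0])

```text
time: 21.58
eef_pos: [0.5708, -0.0673, 0.205]
tcp_rot: [0.039, 0.999, -0.003, -0.003]
contact_force: [-9.2, -6.1, -3.5]
opening: 0.266
finger_force: 60.1
```

```bash
python3 -c "
from h import *
crank()"
```

```text
ang(press) 168.5 r 0.0662 drag 8.37 radial 7.16 Fz -3.5 z 0.205 open 0.266 ff 60.1 t 21.57 xy [ 0.5708 -0.0673]
```

```bash
python3 -c "
from h import *
from scipy.optimize import least_squares
X=np.array([(.6363,-.1498),(.6141,-.1469),(.5942,-.1367),(.579,-.1204),(.5728,-.1083),(.5692,-.095),(.5685,-.0812),(.5708,-.0673)])
r=least_squares(lambda c:np.hypot(*(X-c).T)-.065,[.6345,-.0855]);print(r.x,r.fun.round(4))
C0=C.copy()
cmd=C0+.065*(np.cos(np.radians(-194))*ex+np.sin(np.radians(-194))*ey)
import h; h.C=r.x.round(4); print(h.C)
arc(cmd,[-198,-202,-206])
for a in range(-206,-430,-12): q=np.radians(a); print(a,end=' ');arc(h.C+.065*(np.cos(q)*ex+np.sin(q)*ey),[a-4*i for i in range(1,4)])
" | tee o; c=$(grep -o 'x' o|wc -l); 
```

```text
[ 0.63340338 -0.08484453] [ 0. -0.  0. -0. -0.  0.  0.  0.]
[ 0.6334 -0.0848]
[[-0.0001, 0.005], [-0.0017, 0.0092], [-0.0035, 0.0134]] end cmd [ 0.5773 -0.0519]
-206 [[-0.0021, 0.004], [-0.0045, 0.0079], [-0.0072, 0.0115]] end cmd [ 0.5854 -0.041 ]
-218 [[-0.0029, 0.0035], [-0.0061, 0.0067], [-0.0094, 0.0098]] end cmd [ 0.5956 -0.0319]
-230 [[-0.0036, 0.0028], [-0.0073, 0.0053], [-0.0113, 0.0076]] end cmd [ 0.6074 -0.0252]
-242 [[-0.0041, 0.002], [-0.0083, 0.0037], [-0.0126, 0.0051]] end cmd [ 0.6203 -0.0211]
-254 [[-0.0044, 0.0011], [-0.0089, 0.0019], [-0.0134, 0.0024]] end cmd [ 0.6339 -0.0198]
-266 [[-0.0045, 0.0002], [-0.0091, 0.0], [-0.0136, -0.0005]] end cmd [ 0.6474 -0.0213]
-278 [[-0.0045, -0.0008], [-0.0089, -0.0019], [-0.0132, -0.0033]] end cmd [ 0.6603 -0.0256]
-290 [[-0.0042, -0.0017], [-0.0083, -0.0037], [-0.0122, -0.006]] end cmd [ 0.672  -0.0325]
-302 [[-0.0038, -0.0025], [-0.0073, -0.0053], [-0.0107, -0.0084]] end cmd [ 0.682  -0.0416]
-314 [[-0.0032, -0.0033], [-0.0061, -0.0067], [-0.0087, -0.0104]] end cmd [ 0.6899 -0.0527]
-326 [[-0.0024, -0.0038], [-0.0045, -0.0079], [-0.0064, -0.012]] end cmd [ 0.6954 -0.0651]
-338 [[-0.0016, -0.0043], [-0.0028, -0.0086], [-0.0037, -0.0131]] end cmd [ 0.6981 -0.0785]
-350 [[-0.0006, -0.0045], [-0.0009, -0.009], [-0.0009, -0.0136]] end cmd [ 0.698 -0.092]
-362 [[0.0003, -0.0045], [0.0009, -0.009], [0.0019, -0.0135]] end cmd [ 0.6951 -0.1053]
-374 [[0.0013, -0.0044], [0.0028, -0.0086], [0.0046, -0.0128]] end cmd [ 0.6895 -0.1177]
-386 [[0.0021, -0.004], [0.0045, -0.0079], [0.0072, -0.0115]] end cmd [ 0.6814 -0.1286]
-398 [[0.0029, -0.0035], [0.0061, -0.0067], [0.0094, -0.0098]] end cmd [ 0.6712 -0.1377]
-410 [[0.0036, -0.0028], [0.0073, -0.0053], [0.0113, -0.0076]] end cmd [ 0.6594 -0.1444]
-422 [[0.0041, -0.002], [0.0083, -0.0037], [0.0126, -0.0051]] end cmd [ 0.6465 -0.1485]
```

```bash
sed -i 's/^C=.*/C=np.array([.6334,-.0848])/' h.py; python3 - <<'E'
from h import *
P=np.load('w3.npy'); p=cv2.imread('pics/w3.png')
h=cv2.cvtColor(p,cv2.COLOR_BGR2HSV)
for v in range(228,272,5):
    row=P[v]; ypr=(row[:,:2]-C)@ey*1000; xp=(row[:,:2]-C)@ex*1000
    bed=(abs(row[:,2]-.028)<.005)&(h[v,:,1]<60)&(abs(ypr)<65); rail=(abs(row[:,2]-.050)<.006)&(abs(ypr)<40)
    g=(abs(row[:,2]-.016)<.006)&(h[v,:,1]>100)&(abs(ypr)<120)
    f=lambda m:(round(float(ypr[m].min()),1),round(float(ypr[m].max()),1),'mid',round(float((ypr[m].min()+ypr[m].max())/2),1)) if m.any() else None
    print(v,round(float(np.nanmedian(xp[rail]))) if rail.any() else '', 'bed',f(bed),'rail',f(rail),'base',f(g))
E
```

```text
228 -86 bed (-53.7, 48.6, 'mid', -2.5) rail (-27.2, 21.0, 'mid', -3.1) base (-100.3, 96.9, 'mid', -1.7)
233 -79 bed (-52.7, 49.2, 'mid', -1.8) rail (-27.4, 21.2, 'mid', -3.1) base (-97.7, -97.7, 'mid', -97.7)
238 -72 bed (-52.8, 49.4, 'mid', -1.7) rail (-27.5, 21.2, 'mid', -3.1) base None
243 -66 bed (-53.1, 49.5, 'mid', -1.8) rail (-27.7, 21.4, 'mid', -3.1) base (96.5, 96.5, 'mid', 96.5)
248 -59 bed (-53.2, 49.8, 'mid', -1.7) rail (-27.9, 21.5, 'mid', -3.2) base None
253 -52 bed (-53.9, 50.1, 'mid', -1.9) rail (-26.6, 21.6, 'mid', -2.5) base (96.3, 96.3, 'mid', 96.3)
258 -45 bed (-52.3, 48.8, 'mid', -1.8) rail (-26.8, 21.7, 'mid', -2.5) base (96.7, 96.7, 'mid', 96.7)
263 -38 bed (-52.9, 48.9, 'mid', -2.0) rail (-26.8, 21.7, 'mid', -2.5) base None
268 -31 bed (-64.3, 60.4, 'mid', -1.9) rail (-26.9, 21.9, 'mid', -2.5) base (96.0, 96.0, 'mid', 96.0)
```

The rail sits within about 1 mm of the bed's centre and square to it, so I'll carry on cranking.

carry_out(deltas=[-0.0001, 0.005, 0, 0, 0, 0, -0.0017, 0.0092, 0, 0, 0, 0, -0.0035, 0.0134, 0, 0, 0, 0])

```text
time: 21.95
eef_pos: [0.576, -0.0544, 0.205]
tcp_rot: [0.039, 0.999, -0.003, -0.002]
contact_force: [-5.5, -6.2, -4.4]
opening: 0.266
finger_force: 60.0
```

```bash
python3 -c "
from h import *
crank()"
```

```text
ang(press) 156.5 r 0.065 drag 8.02 radial 1.98 Fz -4.4 z 0.205 open 0.266 ff 60.0 t 21.95 xy [ 0.576  -0.0544]
```

carry_out(deltas=[-0.0021, 0.004, 0, 0, 0, 0, -0.0045, 0.0079, 0, 0, 0, 0, -0.0072, 0.0115, 0, 0, 0, 0])

```text
time: 22.32
eef_pos: [0.5835, -0.0431, 0.205]
tcp_rot: [0.039, 0.999, -0.002, -0.003]
contact_force: [-9.1, -5.4, -3.6]
opening: 0.269
finger_force: 60.1
```

```bash
python3 -c "
from h import *
crank()"
```

```text
ang(press) 144.5 r 0.065 drag 9.98 radial 3.5 Fz -3.6 z 0.205 open 0.269 ff 60.1 t 22.32 xy [ 0.5835 -0.0431]
```

carry_out(deltas=[-0.0029, 0.0035, 0, 0, 0, 0, -0.0061, 0.0067, 0, 0, 0, 0, -0.0094, 0.0098, 0, 0, 0, 0])

```text
time: 22.7
eef_pos: [0.5933, -0.0336, 0.205]
tcp_rot: [0.039, 0.999, -0.002, -0.004]
contact_force: [-9.0, -4.0, -3.4]
opening: 0.265
finger_force: 60.1
```

```bash
python3 -c "
from h import *
crank()"
```

```text
ang(press) 132.5 r 0.065 drag 9.56 radial 2.38 Fz -3.4 z 0.205 open 0.265 ff 60.1 t 22.7 xy [ 0.5933 -0.0336]
```

carry_out(deltas=[-0.0036, 0.0028, 0, 0, 0, 0, -0.0073, 0.0053, 0, 0, 0, 0, -0.0113, 0.0076, 0, 0, 0, 0])

```text
time: 23.08
eef_pos: [0.6048, -0.0264, 0.205]
tcp_rot: [0.039, 0.999, -0.001, -0.004]
contact_force: [-11.5, -1.6, -1.7]
opening: 0.265
finger_force: 60.1
```

```bash
python3 -c "
from h import *
crank()"
```

```text
ang(press) 120.5 r 0.065 drag 11.08 radial 3.6 Fz -1.7 z 0.205 open 0.265 ff 60.1 t 23.07 xy [ 0.6048 -0.0264]
```

carry_out(deltas=[-0.0041, 0.002, 0, 0, 0, 0, -0.0083, 0.0037, 0, 0, 0, 0, -0.0126, 0.0051, 0, 0, 0, 0])

```text
time: 23.45
eef_pos: [0.6176, -0.0217, 0.205]
tcp_rot: [0.039, 0.999, -0.001, -0.005]
contact_force: [-11.7, -1.0, -2.2]
opening: 0.27
finger_force: 60.1
```

```bash
python3 -c "
from h import *
crank()"
```

```text
ang(press) 108.5 r 0.065 drag 11.59 radial 1.89 Fz -2.2 z 0.205 open 0.27 ff 60.1 t 23.45 xy [ 0.6176 -0.0217]
```

carry_out(deltas=[-0.0044, 0.0011, 0, 0, 0, 0, -0.0089, 0.0019, 0, 0, 0, 0, -0.0134, 0.0024, 0, 0, 0, 0])

```text
time: 23.82
eef_pos: [0.631, -0.0199, 0.205]
tcp_rot: [0.039, 0.999, -0.0, -0.005]
contact_force: [-11.4, 0.7, -1.9]
opening: 0.264
finger_force: 60.2
```

```bash
python3 -c "
from h import *
crank()
from scipy.optimize import curve_fit
a=np.array([84,104,123.8,143.4,155.4,167.3,179.4,191.5,203.5,215.5,227.5,239.5])
f=np.array([8.4,8,8.34,8.66,7.25,8.02,8.36,8.37,8.02,9.98,9.56,11.08])
print(curve_fit(lambda x,f0,c:f0+.0544*np.clip(x-c,0,None),a,f,[8.2,200]))"
```

```text
ang(press) 96.5 r 0.065 drag 11.4 radial 1.12 Fz -1.9 z 0.205 open 0.264 ff 60.2 t 23.82 xy [ 0.631  -0.0199]
(array([  8.175     , 194.20220588]), array([[3.15776404e-02, 5.80471327e-01],
       [5.80471327e-01, 3.20112863e+01]]))
```

carry_out(deltas=[-0.0045, 0.0002, 0, 0, 0, 0, -0.0091, 0, 0, 0, 0, 0, -0.0136, -0.0005, 0, 0, 0, 0])

```text
time: 24.2
eef_pos: [0.6444, -0.0208, 0.205]
tcp_rot: [0.039, 0.999, 0.0, -0.005]
contact_force: [-13.1, 2.5, -0.6]
opening: 0.269
finger_force: 60.2
```

```bash
cat > fit.py <<'E'
from h import *
crank()
s=ctrl.get_state(); v=s['eef_pos'][:2]-C; e=v/np.hypot(*v); fl=s['contact_force'][:2]@np.array([-e[1],e[0]])
from scipy.optimize import curve_fit
a=np.array([84,104,123.8,143.4,155.4,167.3,179.4,191.5,203.5,215.5,227.5,239.5,251.5,263.5,-np.degrees(np.arctan2(v@ey,v@ex))%360])
f=np.array([8.4,8,8.34,8.66,7.25,8.02,8.36,8.37,8.02,9.98,9.56,11.08,11.59,11.4,fl])
p,c=curve_fit(lambda x,f0,c:f0+.0544*np.clip(x-c,0,None),a,f,[8.2,200]);print(a[-1],p,np.sqrt(np.diag(c)))
E
python3 fit.py
```

```text
ang(press) 84.7 r 0.065 drag 13.32 radial 0.21 Fz -0.6 z 0.205 open 0.269 ff 60.2 t 24.2 xy [ 0.6444 -0.0208]
275.3419010238008 [  8.175      192.93066995] [0.1811473  4.87449426]
```

carry_out(deltas=[-0.0034, -0.0006, 0, 0, 0, 0, -0.0067, -0.0013, 0, 0, 0, 0])

```text
time: 24.45
eef_pos: [0.6509, -0.0223, 0.205]
tcp_rot: [0.038, 0.999, 0.0, -0.005]
contact_force: [-12.2, 3.3, -0.8]
opening: 0.263
finger_force: 60.2
```

```bash
python3 fit.py
```

```text
ang(press) 78.8 r 0.065 drag 12.61 radial -0.11 Fz -0.8 z 0.205 open 0.263 ff 60.2 t 24.45 xy [ 0.6509 -0.0223]
281.2421174489784 [  8.175     195.6371528] [0.16867539 4.53888765]
```

carry_out(deltas=[0.002, 0.0003, 0, 0, 0, 0, 0.002, 0.0003, 0, 0, 0, 0])

```text
time: 24.7
eef_pos: [0.6513, -0.0224, 0.205]
tcp_rot: [0.039, 0.999, 0.0, -0.002]
contact_force: [-5.5, 2.2, -4.2]
opening: 0.269
finger_force: 59.8
```

```bash
python3 -c "
from h import *
crank()"
```

```text
ang(press) 78.4 r 0.065 drag 5.89 radial 0.62 Fz -4.2 z 0.205 open 0.269 ff 59.8 t 24.7 xy [ 0.6513 -0.0224]
```

carry_out(deltas=[0, 0, 0, 0, 0, 0, 0, 0, 0, 0, 0, 0, 0, 0, 0, 0, 0, 0, 0, 0, 0, 0, 0, 0], grip=55)

```text
time: 25.2
eef_pos: [0.6531, -0.0229, 0.2055]
tcp_rot: [0.039, 0.999, -0.0, 0.001]
contact_force: [-0.4, 0.2, 0.1]
opening: 0.552
finger_force: 0.0
```

carry_out(deltas=[0, 0, -0.03, 0, 0, 0, 0, 0, -0.07, 0, 0, 0, 0, 0, -0.12, 0, 0, 0, 0, 0, -0.17, 0, 0, 0, 0, 0, -0.22, 0, 0, 0])

```text
time: 25.82
eef_pos: [0.6525, -0.0226, 0.4267]
tcp_rot: [0.039, 0.999, -0.0, 0.0]
contact_force: [0.5, 0.2, -0.1]
opening: 0.547
finger_force: 0.0
```

carry_out(deltas=[0.02, -0.02, 0, 0, 0, 0, 0.02, -0.02, 0, 0, 0, 0])

```text
time: 26.08
eef_pos: [0.6307, -0.0418, 0.4264]
tcp_rot: [0.04, 0.999, -0.0, 0.001]
contact_force: [0.8, 0.3, -0.3]
opening: 0.551
finger_force: 0.0
```

```bash
python3 - <<'E'
from h import *
p,d,K,T=shot('wrist','w5.png'); P=cloud(d,K,T)
where()
Q=P.reshape(-1,3);h=cv2.cvtColor(p,cv2.COLOR_RGB2HSV).reshape(-1,3)
red=(abs(Q[:,0]-.64)<.1)&(abs(Q[:,1]+.09)<.12)&((h[:,0]<8)|(h[:,0]>172))&(h[:,1]>150)&(Q[:,2]>.235)&(Q[:,2]<.27)
m=np.median(Q[red],0); v=m[:2]-np.array([.6345,-.0885]); print(red.sum(),m,np.degrees(np.arctan2(v@ey,v@ex)))
rail=(abs(Q[:,2]-.05)<.006)&(abs(Q[:,1]+.08)<.05)&(Q[:,0]<.6)&(Q[:,0]>.4)
print(cv2.minAreaRect((Q[rail][:,:2]*1000).astype(np.float32)),np.median(Q[rail],0))
E
```

```text
press xy [-0.006   0.0446] z 0.4251 Fpress [-0.8 -0.5 -0.6] torq [ 0.06 -0.05 -0.04]
328 [ 0.64982951 -0.02410321  0.24490244] 81.01008136786785
((527.6964721679688, -79.82453155517578), (50.11221694946289, 147.25408935546875), 85.61964416503906) [ 0.52228355 -0.07949128  0.04975294]
```

View pics/w5.png

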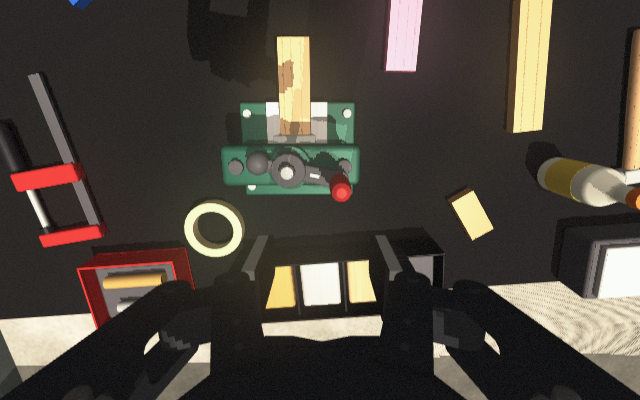

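The crank now stands at the +y side, with the handle at px (341,190), about 87° past touch. The rail lies flat (yaw -4.4°) and central under the pad, and the gripper is clear of everything. Handing in.

```bash
python3 -c "
from plant import ctrl
print(ctrl.sign_off())"
```

```text
the job is handed in; nothing more can be done
None
```

The work is home against the stop, square and within about 1 mm of central; the pad is wound about 87° past felt touch (within roughly 5°), the crank is released, and the job is handed in at about 26 s.

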